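# Bolt the cutting-die plate to the slotted press bed

## Task

Take the T-bolt from its blue rest, lower its head through the notch of the die plate into the bed's T-slot and turn it clockwise until the head stands square across the slot. Then tighten the knurled nut: clockwise until it stiffens and about 15 degrees more, so that it clamps the plate without being forced, and let go. Do not shift the die plate, and leave everything else where it is.

Things in the scene. Friction and masses are not known exactly. Their poses are not given: they have to be found in the camera images.
- bed: Fixed steel bed 300 x 180 x 34 mm, origin under its centre, z up. One T-slot along its x through the middle (y = 0): open 23 mm wide between two lips 10 mm thick (z 24 to 34 mm); below them a cavity 34 mm wide, z 8 to 24 mm. Yellow lines edge the slot.
- die_plate: Loose aluminium plate 150 x 150 x 10 mm, about 1.8 kg, lying on the bed, parallel to it; origin under the middle of its notched edge, +x into the plate. Notch 26 mm wide, 45 mm deep from x = 0, over the slot. A steel cutting die, 26 mm tall, stands on it at x 80 to 140 mm.
- notch (a point): Point on the plate's top face, on the middle line of the notch and 22 mm in from the notched edge: where the bolt's axis belongs (44 mm above the table).
- tbolt: T-bolt, 0.25 kg, upright; origin under its head, z up the stud (70 mm, 14 mm thick; red line on its end along x). Head 34 (x) x 21 (y) x 10 mm: enters the slot lengthwise, jams on the cavity walls after a quarter turn clockwise. Nut: flange 42 mm wide, 4 mm thick, underside 31.5 to 33.5 mm above origin (varies, unseen); on it a knurled grip, 34 mm wide, 28 mm tall. Turned, it carries the bolt round.
- bolt_rest: Fixed blue plastic block 80 x 80 x 14 mm, origin under its centre; its pocket (37 x 24 mm, floor 6 mm up, 8 mm deep, long side along x) holds the bolt's head. It may stand left or right of the bed.
- stud_end (a point): Centre of the bolt's top end, on its axis. Thread: the nut moves 1.6 mm per radian, down when turned clockwise seen from above, with 0.06 N m of drag. From free to snug takes 0.9 to 2.3 rad after the head is square; then it stiffens: each 0.1 rad adds about 5 N of clamping and 0.06 N m (0.17 N m is about 10 N). Aim for 20 to 25 N.
- cutting_die_a: Loose rectangular steel cutting die, 100 x 60 x 30 mm, origin under its centre. Bystander.
- cutting_die_b: Loose hexagonal steel cutting die, 90 x 80 x 30 mm, origin under its centre. Bystander.
- oil_can: Loose red can, 56 mm wide, 120 mm tall, origin under its centre. Bystander.
- die_weight: Loose steel weight, 60 mm wide, 45 mm tall, origin under its centre. Bystander.
There are look-alikes about, which are no part of the job. Of the things like the tbolt, leave any that is pink or purple; of the rest the larger one is meant.

How it is judged:
By the outcome, as a careful person would: the job done as asked, in the order asked, and still so for the second after the job is handed in, with the robot touching nothing.
It also fails if it takes over 72 s, if anything falls off the work surface, if the arm or the gripper's body presses on something with over 40 N, if the wrist force passes 120 N, or if a joint passes its speed limit or range.

## Robot

A 6-joint arm with a two-finger parallel gripper is mounted at the origin on the work surface. World frame = base frame: x ahead of the robot, y to its left, z up, the work surface at z = 0. Lengths are in m, angles in rad, forces in N, time in s.
With the tool pointing down it reaches from about 0.25 to 0.725 m from the base axis. Payload 4 kg.
Tool frame: the origin (TCP) lies at the very end of the fingers, on their centre line; the grasp point (between the pads) lies 19 mm behind it (grasp_offset is the distance from the TCP to the grasp point, in m); x points along the fingers, z is the direction in which the jaws open and shut, and the axes are right-handed (so a half turn about x gives the same grasp; the last joint's range is limited). The gripper opens to 85 mm and grips with 20 to 120 N. Pads are 22 mm wide; open, the fingers measure 114 mm over their backs; the gripper's body (76 mm by 85 mm) begins 54 mm behind the grasp point. The pads swing forward as they close: fully open they stand 13 mm farther back than shut.
Start: joints at [1.23, 0.241, 0.005, 1.335, 0, 1.571], TCP at [0.167, 0.471, 0.231] pointing down, gripper open.
Joint ranges: [-2.72, 2.72], [-1.05, 1.87], [-1.09, 1.28], [-1.99, 2.15], [-1.42, 1.44], [-3.14, 3.14]. Speed limits (rad/s): [2.79, 2.79, 3.14, 3.14, 3.14, 3.14].

## Interface

Orientations are given as a rotation vector (axis times angle).
In Python, from rig import * gives the robot as it stands.
- The arm moves only by the shell command python3 -m jog 'ROWS' [FORCE]. ROWS is JSON, a list of rows, each an object of numbers: "claw": the opening, from -1 (shut) to 1 (fully open); "dx", "dy", "dz": the shift along the tool's x, y, z in m; "ax", "ay", "az": the turn, a rotation vector about the tool's x, y, z in rad. In form: [{"claw": .., "dx": .., "dy": .., "dz": .., "ax": .., "ay": .., "az": ..}, ...]. A call has exactly 5 rows; each row shifts and turns the pose as measured when the row begins, along the tool's axes as they then stand; what a row does not reach is not made up. A row lasts 1/10 s, in which the tool goes at most 50 mm and 8.59 degrees, less where a joint would pass 70% of its speed; a pose out of reach is approached as far as the arm can. A call is refused whole if a number of a shift passes 0.05 or a number of a turn 0.15, either way. A call with a gripper value outside its range is refused whole. The fingers move at their own pace and stop on an object; FORCE is the grip in N (left out, the last holds). Time passes only in rows, so rows that do not move let the fingers close, or fill a call up. It gives the time, the measured TCP pose, the force and the opening at its end, in the units of the state.
- state(): the state, without advancing time (a new reading comes with each control period).
- grab_frame(name): name is "scene" or "top"; returns (picture, depth): 420x560x3 uint8, red, green, blue; 420x560 float32, m along the optical axis (not along the pixel's ray), 0 where there is no reading.
- calibration(name): a dict with "mtx" (3x3 intrinsics, pixels), "k1" (the pictures are not rectified: a ray, as slopes to the right and down, at radius r is drawn at 1 + k1 r^2 times it, then the intrinsics apply), "T" (4x4, takes a point from camera to world coordinates). Camera axes: x right, y up, looking along -z (the intrinsics and any distortion apply to the point x, -y, -z); pixel columns grow to the right and rows downward; lengths in m; the calibration is good to about 2 mm. A picture is of the moment at which its call begins. calibration takes no time and is no camera call.
- hand_in(): hands the job in, once; it reports no verdict.
The state is a dict: "clock": time; "joint_positions": joint angles; "joint_velocities": joint speeds; "joint_efforts": joint torques, N m; "ee_pos": TCP position; "orientation": TCP orientation; "ft_force": force on the tool from outside, world axes, zero at the start; "wrist_torque": the same for the moment, N m; "finger_gap": opening from 0.0 (shut) to 1.0 (fully open).
Only numpy, scipy, OpenCV 4.12 (cv2) and the standard library are available. Lean on these libraries where they do the work, as an engineer would, in place of code of your own. Each camera call takes 0.05 s, during which the arm holds its last target. There are 200 camera calls.

## Working session

There is one attempt and no reset: what is moved stays moved. The work goes in short steps, Python scripts to look and compute and a shell command to move; the robot and the scene stay as the last step left them, time stands still between calls to the robot, and variables do not carry over. Pictures are saved under pics/ and viewed, about 8 in all and at most 12, crops included, and the job is handed in when it is done.

```bash
mkdir -p pics; ls; python3 - <<'E'
from rig import *
import cv2,numpy as np
for n in("scene","top"):
    p,d=grab_frame(n);cv2.imwrite(f"pics/{n}0.png",p[:,:,::-1]);np.save(f"pics/{n}0.npy",d)
    c=calibration(n);print(n,c)
print(state())
E
```

```text
pics
scene {'mtx': array([[467.19445431,   0.        , 286.51957359],
       [  0.        , 467.19445431, 209.91694229],
       [  0.        ,   0.        ,   1.        ]]), 'k1': 0.0003576752596059826, 'T': array([[ 0.8584244 , -0.36565447,  0.35972818,  0.93784855],
       [ 0.51262713,  0.58706791, -0.62654983, -0.60640991],
       [ 0.01791587,  0.72225208,  0.69139782,  0.8252972 ],
       [ 0.        ,  0.        ,  0.        ,  1.        ]])}
top {'mtx': array([[484.48878324,   0.        , 292.71654984],
       [  0.        , 484.48878324, 206.40225432],
       [  0.        ,   0.        ,   1.        ]]), 'k1': -0.10020378938443776, 'T': array([[ 0.00831855,  0.98417589, -0.1769989 ,  0.32321456],
       [-0.9995421 ,  0.0133335 ,  0.02716267,  0.10656791],
       [ 0.02909286,  0.1766919 ,  0.98383615,  1.453969  ],
       [ 0.        ,  0.        ,  0.        ,  1.        ]])}
{'clock': 0.1, 'joint_positions': array([ 1.22998498e+00,  2.41355889e-01,  3.84731563e-03,  1.33523881e+00,
       -1.24596528e-05,  1.57078541e+00]), 'joint_velocities': array([-0.00044328, -0.00325597,  0.00432858, -0.0012384 ,  0.00073265,
       -0.00036273]), 'joint_efforts': array([-3.31285200e-04, -3.73138547e+01,  2.53010148e+01,  1.08511603e-02,
       -1.64476160e-05, -6.91050150e-07]), 'ee_pos': array([0.16693319, 0.47068707, 0.23048846]), 'orientation': array([-0.95574985,  1.35299881,  0.95387014]), 'ft_force': array([ 0.26087834, -0.26350205,  0.13661188]), 'wrist_torque': array([ 0.02920716, -0.00266186, -0.02706663]), 'finger_gap': 0.9984640217397663}
```

View pics/top0.png

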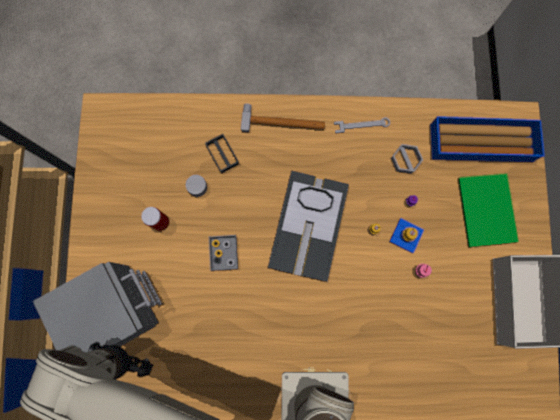

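View pics/scene0.png

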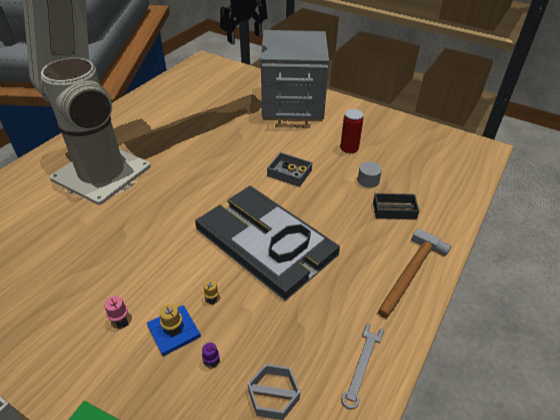

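The brass T-bolts are at top (409,235), on the blue rest, and at (374,229), which is smaller. The purple one at (412,201) and the pink one at (423,271) are excluded. The one on the blue rest fits the description, so I'll confirm it in enlarged crops.

```bash
cat > h.py <<'E'
import numpy as np,cv2
from rig import *
def ray(n,uv):
    c=calibration(n);uv=np.atleast_2d(np.array(uv,float))
    q=cv2.undistortPoints(uv[:,None],c["mtx"],np.array([c["k1"],0,0,0.]))[:,0]
    T=c["T"];d=np.c_[q[:,0],-q[:,1],-np.ones(len(q))]@T[:3,:3].T
    return T[:3,3],d
def onz(n,uv,z):
    o,d=ray(n,uv);z=np.asarray(z,float);return o+d*((z-o[2])/d[:,2])[:,None]
def cross(uvs,uvt):
    (o1,d1),(o2,d2)=ray("scene",uvs),ray("top",uvt);d1,d2=d1[0],d2[0]
    s=np.linalg.lstsq(np.c_[d1,-d2],o2-o1,rcond=None)[0]
    a,b=o1+s[0]*d1,o2+s[1]*d2;return (a+b)/2,np.linalg.norm(a-b)
def proj(n,P):
    c=calibration(n);T=c["T"];q=(np.atleast_2d(P)-T[:3,3])@T[:3,:3];x=q[:,0]/-q[:,2];y=-q[:,1]/-q[:,2]
    f=1+c["k1"]*(x*x+y*y);m=c["mtx"];return np.c_[m[0,0]*x*f+m[0,2],m[1,1]*y*f+m[1,2]]
def crop(im,x,y,w,h,k): return cv2.resize(im[y:y+h,x:x+w],None,fx=k,fy=k,interpolation=cv2.INTER_CUBIC)
def cents(n,im):
    hsv=cv2.cvtColor(im,cv2.COLOR_BGR2HSV)
    return hsv
E
python3 - <<'E'
from h import *
t=cv2.imread("pics/top0.png");s=cv2.imread("pics/scene0.png")
a=crop(t,262,165,100,120,4);b=crop(t,360,190,80,90,4)
c=crop(s,190,180,160,120,3);d=crop(s,95,270,140,90,3)
W=np.zeros((600,800,3),np.uint8)
W[:480,:400]=a;W[:360,400:720]=b
cv2.imwrite("pics/c1.png",W)
V=np.zeros((270+330,800,3),np.uint8);V[:270,:420]=d;V[270:600,:480]=c[:330];cv2.imwrite("pics/c2.png",V)
E
```

```text
(no output)
```

View pics/c1.png

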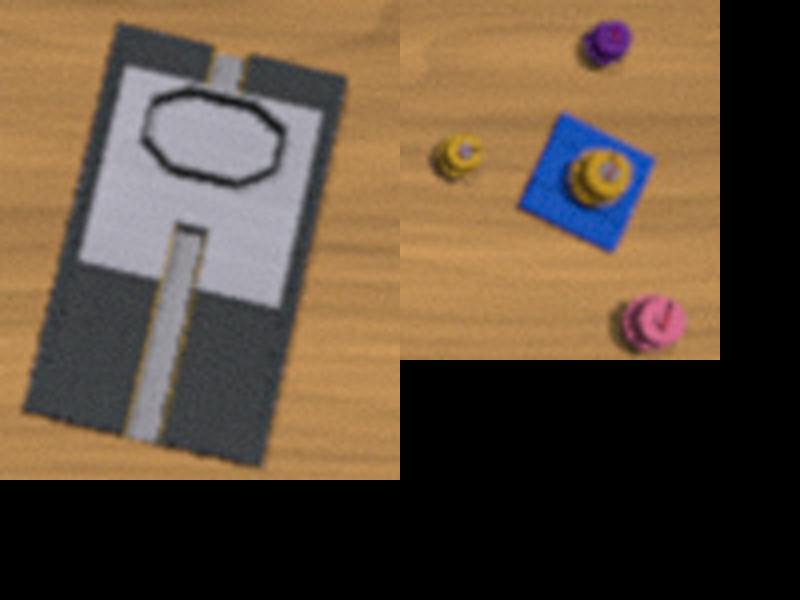

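View pics/c2.png

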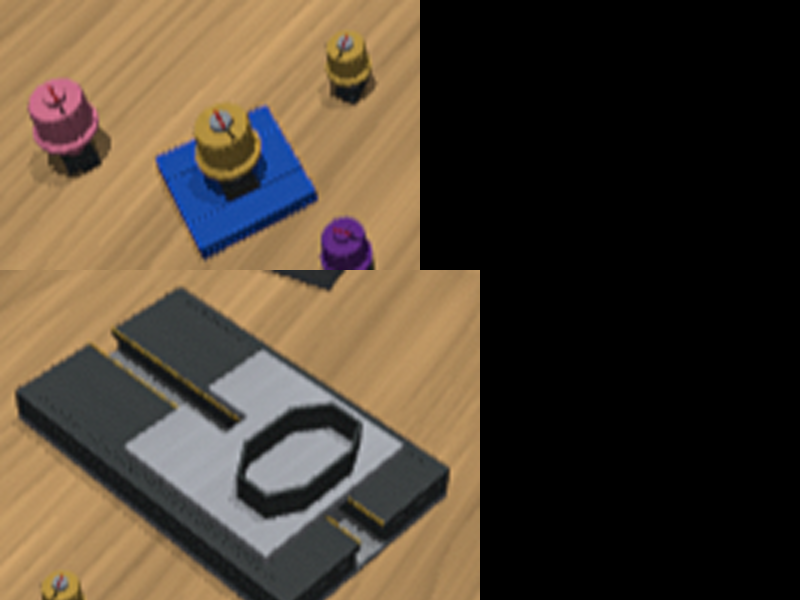

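The crops confirm it: the large brass bolt on the blue rest (top ~(409,235), stud end top ~(412,233), scene ~(169,312)) is the one meant. The plate's notch opens toward the robot, at top ~(308,225).

```bash
cat > m.py <<'E'
from h import *
def lines(P,k):  # approx polygon
    return cv2.approxPolyDP(P,k,True)[:,0]
def rect(P): return cv2.minAreaRect((P[:,:2]*1e3).astype(np.float32))
def big(m): return max(cv2.findContours(m.astype(np.uint8),0,cv2.CHAIN_APPROX_NONE)[0],key=cv2.contourArea)[:,0].astype(float)
E
python3 - <<'E'
from m import *
K=4
def up(n): 
    im=cv2.imread(f"pics/{n}0.png");return cv2.resize(im,None,fx=K,fy=K,interpolation=cv2.INTER_CUBIC)
def dn(c): return (c+.5)/K-.5
t=up("top");s=up("scene");ht=cv2.cvtColor(t,40);hs=cv2.cvtColor(s,40)
def box(m,x,y,w,h): o=np.zeros(m.shape,bool);o[y*K:(y+h)*K,x*K:(x+w)*K]=m[y*K:(y+h)*K,x*K:(x+w)*K];return o
# rest
b=box((abs(ht[...,0].astype(int)-112)<12)&(ht[...,1]>150)&(ht[...,2]>90),380,205,60,60)
print("rest",rect(onz("top",dn(big(b)),.014)))
# plate white, gap closed
w=box((ht[...,1]<45)&(ht[...,2]>135),262,165,100,120)
w=cv2.morphologyEx(w.astype(np.uint8),cv2.MORPH_OPEN,np.ones((9,9)))
c=big(w);P=onz("top",dn(c),.044)
print("plate poly",[tuple(x) for x in (lines(P[:,:2].astype(np.float32)[:,None]*1000,6)).round(0)])
# bed dark
k=box((ht[...,2]<85),262,165,100,120)|w.astype(bool)
k=cv2.morphologyEx(k.astype(np.uint8),cv2.MORPH_CLOSE,np.ones((60,60)))
print("bed",rect(onz("top",dn(big(k)),.034)))
for n,h,(x,y,ww,hh) in(("top",ht,(403,226,18,16)),("scene",hs,(155,300,28,36))):
    br=box((abs(h[...,0].astype(int)-23)<6)&(h[...,1]>150)&(h[...,2]>60),x-6,y-6,ww+12,hh+16)
    rd=box(((h[...,0]<8)|(h[...,0]>170))&(h[...,1]>60),x,y,ww,hh)
    gr=box((h[...,1]<80)&(h[...,2]>90),x,y,ww,hh)
    for nm,m in(("red",rd),("grey",gr),("both",rd|gr)):
        q=np.argwhere(m)[:,::-1]
        if len(q): print(n,nm,len(q),dn(q.mean(0)))
E
```

```text
rest ((498.224609375, -277.75994873046875), (77.95317077636719, 78.40156555175781), 63.761497497558594)
plate poly [(np.float32(652.0), np.float32(67.0)), (np.float32(508.0), np.float32(98.0)), (np.float32(496.0), np.float32(41.0)), (np.float32(536.0), np.float32(31.0)), (np.float32(528.0), np.float32(5.0)), (np.float32(489.0), np.float32(13.0)), (np.float32(476.0), np.float32(-45.0)), (np.float32(620.0), np.float32(-77.0)), (np.float32(628.0), np.float32(-38.0)), (np.float32(595.0), np.float32(-53.0)), (np.float32(575.0), np.float32(-47.0)), (np.float32(565.0), np.float32(-31.0)), (np.float32(568.0), np.float32(25.0)), (np.float32(596.0), np.float32(58.0)), (np.float32(629.0), np.float32(50.0)), (np.float32(644.0), np.float32(27.0))]
bed ((522.318603515625, 19.52983856201172), (177.95835876464844, 300.06402587890625), 77.11299133300781)
top red 108 [412.25       233.77546296]
top grey 645 [413.19282946 232.53856589]
top both 689 [413.00925254 232.68595791]
scene red 167 [167.95883234 309.80314371]
scene grey 753 [168.70468127 311.80328685]
scene both 897 [168.57817726 311.46976031]
```

```bash
python3 - <<'E'
from m import *
P,e=cross([168.6,311.5],[413.0,232.7]);print(P,e)
print(onz("top",[[413,232.7]],.076),onz("scene",[[168.6,311.5]],.076))
for n in("scene","top"):
    for a in(-26.2,63.8):
        a=np.radians(a);d=np.array([np.cos(a),np.sin(a),0])*.007
        q=proj(n,[P-d,P,P+d]);print(n,a,q.round(1).tolist())
s=cv2.imread("pics/scene0.png");x=crop(s,150,295,40,45,13);t=crop(cv2.imread("pics/top0.png"),398,220,26,26,20)
W=np.zeros((590,1045,3),np.uint8);W[:585,:520]=x;W[:520,525:1045]=t
cv2.imwrite("pics/c3.png",cv2.resize(W,None,fx=.75,fy=.75))
E
```

```text
[ 0.49924854 -0.28139     0.07364295] 0.001895761499710006
[[ 0.49829323 -0.28141897  0.076     ]] [[ 0.50134981 -0.28179139  0.076     ]]
scene -0.4572762640225143 [[166.6, 308.9], [168.1, 311.6], [169.5, 314.2]]
scene 1.1135200627723822 [[164.6, 313.3], [168.1, 311.6], [171.6, 309.9]]
top -0.4572762640225143 [[411.8, 234.6], [412.8, 232.5], [413.7, 230.3]]
top 1.1135200627723822 [[414.9, 233.5], [412.8, 232.5], [410.6, 231.4]]
```

View pics/c3.png

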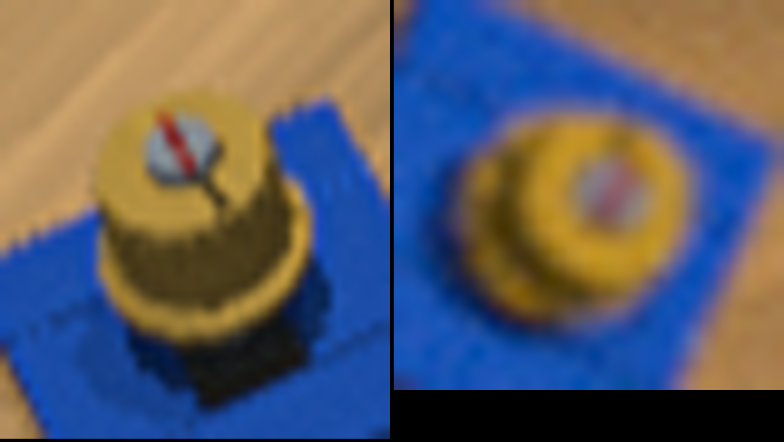

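```bash
cat > go.py <<'E'
from m import *
from scipy.spatial.transform import Rotation as R
def go(x,y,z):
    s=state();r=R.from_rotvec(s["orientation"]);M=r.as_matrix()
    print("clk",s["clock"],"pos",s["ee_pos"].round(4),"toolx",M[:,0].round(3),"zyaw",np.degrees(np.arctan2(M[1,2],M[0,2])).round(1),"j",s["joint_positions"].round(2),"gap",round(s["finger_gap"],3),"F",s["ft_force"].round(2),"T",s["wrist_torque"].round(3))
    print("tool shift to target",(M.T@(np.array([x,y,z])-s["ee_pos"])).round(4))
    # tilt correction as rotvec in tool frame, to make tool x = -z
    a=np.cross(M.T@M[:,0],M.T@np.array([0,0,-1.]));print("tilt fix",a.round(4))
    return s,M
E
python3 -c "
from go import *
go(.4985,-.28,.231)"
```

```text
clk 0.1 pos [0.1669 0.4707 0.2305] toolx [-0.001 -0.002 -1.   ] zyaw 70.5 j [ 1.23  0.24  0.    1.34 -0.    1.57] gap 0.998 F [ 0.26 -0.26  0.14] T [ 0.029 -0.003 -0.027]
tool shift to target [ 0.0007 -0.5634 -0.5967]
tilt fix [ 0.    -0.002  0.   ]
```

```bash
J='python3 -m jog'
for i in 1 2 3; do :; done
python3 -m jog '[{"dy":-0.033,"dz":-0.035},{"dy":-0.033,"dz":-0.035},{"dy":-0.033,"dz":-0.035},{"dy":-0.033,"dz":-0.035},{"dy":-0.033,"dz":-0.035}]' 40
python3 -m jog '[{"dy":-0.033,"dz":-0.035},{"dy":-0.033,"dz":-0.035},{"dy":-0.033,"dz":-0.035},{"dy":-0.033,"dz":-0.035},{"dy":-0.033,"dz":-0.035}]'
python3 -m jog '[{"dy":-0.033,"dz":-0.035},{"dy":-0.033,"dz":-0.035},{"dy":-0.033,"dz":-0.035},{"dy":-0.033,"dz":-0.035},{"dy":-0.033,"dz":-0.035}]'
python3 -c "
from go import *
go(.4985,-.28,.12)"
```

```text
clk 0.1 pos [0.1669 0.4707 0.2305] toolx [-0.001 -0.002 -1.   ] zyaw 70.5 j [ 1.23  0.24  0.    1.34 -0.    1.57] gap 0.998 F [ 0.26 -0.26  0.14] T [ 0.029 -0.003 -0.027]
tool shift to target [ 0.1117 -0.5634 -0.5965]
tilt fix [ 0.    -0.002  0.   ]invalid input at $[0]: expected keys claw, dx, dy, dz, ax, ay, az
invalid input at $[0]: expected keys claw, dx, dy, dz, ax, ay, az
invalid input at $[0]: expected keys claw, dx, dy, dz, ax, ay, az
```

```bash
python3 -m jog '[{"claw":1,"dx":0,"dy":-0.033,"dz":-0.035,"ax":0,"ay":0,"az":0},{"claw":1,"dx":0,"dy":-0.033,"dz":-0.035,"ax":0,"ay":0,"az":0},{"claw":1,"dx":0,"dy":-0.033,"dz":-0.035,"ax":0,"ay":0,"az":0},{"claw":1,"dx":0,"dy":-0.033,"dz":-0.035,"ax":0,"ay":0,"az":0},{"claw":1,"dx":0,"dy":-0.033,"dz":-0.035,"ax":0,"ay":0,"az":0}]' 40
python3 -m jog '[{"claw":1,"dx":0,"dy":-0.033,"dz":-0.035,"ax":0,"ay":0,"az":0},{"claw":1,"dx":0,"dy":-0.033,"dz":-0.035,"ax":0,"ay":0,"az":0},{"claw":1,"dx":0,"dy":-0.033,"dz":-0.035,"ax":0,"ay":0,"az":0},{"claw":1,"dx":0,"dy":-0.033,"dz":-0.035,"ax":0,"ay":0,"az":0},{"claw":1,"dx":0,"dy":-0.033,"dz":-0.035,"ax":0,"ay":0,"az":0}]'
python3 -m jog '[{"claw":1,"dx":0,"dy":-0.033,"dz":-0.035,"ax":0,"ay":0,"az":0},{"claw":1,"dx":0,"dy":-0.033,"dz":-0.035,"ax":0,"ay":0,"az":0},{"claw":1,"dx":0,"dy":-0.033,"dz":-0.035,"ax":0,"ay":0,"az":0},{"claw":1,"dx":0,"dy":-0.033,"dz":-0.035,"ax":0,"ay":0,"az":0},{"claw":1,"dx":0,"dy":-0.033,"dz":-0.035,"ax":0,"ay":0,"az":0}]'
python3 -c "
from go import *
go(.4985,-.28,.16)"
```

```text
clock: 0.6
ee_pos: [0.2647, 0.2483, 0.2271]
orientation: [-0.967, 1.352, 0.963]
ft_force: [0.6, -0.3, 0.5]
finger_gap: 1.004
clock: 1.1
ee_pos: [0.3652, 0.02, 0.2274]
orientation: [-0.969, 1.35, 0.965]
ft_force: [1.0, 1.8, 0.1]
finger_gap: 0.999
clock: 1.6
ee_pos: [0.466, -0.2089, 0.2271]
orientation: [-0.965, 1.35, 0.964]
ft_force: [2.1, -0.6, 0.2]
finger_gap: 1.001
clk 1.6 pos [ 0.466  -0.2089  0.2271] toolx [-0.002 -0.003 -1.   ] zyaw 71.2 j [-0.42  0.26  0.03  1.33 -0.   -0.09] gap 1.001 F [ 2.14 -0.56  0.16] T [ 0.078 -0.083  0.005]
tool shift to target [ 0.0672 -0.0538 -0.0566]
tilt fix [ 0.     -0.0033 -0.0011]
```

```bash
python3 -m jog '[{"claw":1,"dx":0.02,"dy":-0.027,"dz":-0.028,"ax":0,"ay":0,"az":0},{"claw":1,"dx":0.02,"dy":-0.027,"dz":-0.028,"ax":0,"ay":0,"az":0},{"claw":1,"dx":0,"dy":0,"dz":0,"ax":-0.145,"ay":-0.003,"az":0},{"claw":1,"dx":0,"dy":0,"dz":0,"ax":-0.145,"ay":0,"az":0},{"claw":1,"dx":0,"dy":0,"dz":0,"ax":-0.145,"ay":0,"az":0}]'
python3 -m jog '[{"claw":1,"dx":0,"dy":0,"dz":0,"ax":-0.145,"ay":0,"az":0},{"claw":1,"dx":0,"dy":0,"dz":0,"ax":-0.145,"ay":0,"az":0},{"claw":1,"dx":0,"dy":0,"dz":0,"ax":-0.145,"ay":0,"az":0},{"claw":1,"dx":0,"dy":0,"dz":0,"ax":-0.145,"ay":0,"az":0},{"claw":1,"dx":0,"dy":0,"dz":0,"ax":-0.145,"ay":0,"az":0}]'
python3 -m jog '[{"claw":1,"dx":0,"dy":0,"dz":0,"ax":-0.145,"ay":0,"az":0},{"claw":1,"dx":0,"dy":0,"dz":0,"ax":-0.145,"ay":0,"az":0},{"claw":1,"dx":0,"dy":0,"dz":0,"ax":-0.145,"ay":0,"az":0},{"claw":1,"dx":0,"dy":0,"dz":0,"ax":-0.145,"ay":0,"az":0},{"claw":1,"dx":0,"dy":0,"dz":0,"ax":-0.145,"ay":0,"az":0}]'
python3 -c "
from go import *
go(.4985,-.28,.105)"
```

```text
clock: 2.1
ee_pos: [0.4999, -0.2902, 0.1794]
orientation: [-1.286, 1.157, 1.298]
ft_force: [-0.7, -0.4, 0.2]
finger_gap: 0.999
clock: 2.6
ee_pos: [0.4976, -0.2897, 0.1747]
orientation: [-1.794, 0.667, 1.826]
ft_force: [-0.0, -0.5, 0.5]
finger_gap: 1.0
clock: 3.1
ee_pos: [0.4956, -0.2886, 0.1711]
orientation: [2.182, 0.06, -2.229]
ft_force: [-0.2, -0.1, -0.5]
finger_gap: 0.996
clk 3.1 pos [ 0.4956 -0.2886  0.1711] toolx [-0.021  0.011 -1.   ] zyaw -177.6 j [-0.53  0.44  0.13  1.28 -0.   -2.14] gap 0.996 F [-0.21 -0.13 -0.54] T [-0.017 -0.069 -0.005]
tool shift to target [ 0.0661 -0.0077 -0.0046]
tilt fix [-0.      0.0209  0.0121]
```

```bash
python3 -m jog '[{"claw":1,"dx":0.03,"dy":-0.008,"dz":-0.005,"ax":0,"ay":0.021,"az":0.012},{"claw":1,"dx":0.035,"dy":0,"dz":0,"ax":0,"ay":0,"az":0},{"claw":1,"dx":0,"dy":0,"dz":0,"ax":0,"ay":0,"az":0},{"claw":1,"dx":0,"dy":0,"dz":0,"ax":0,"ay":0,"az":0},{"claw":1,"dx":0,"dy":0,"dz":0,"ax":0,"ay":0,"az":0}]'
python3 - <<'E'
from go import *
go(.4985,-.28,.043)
s,_=grab_frame("scene");t,_=grab_frame("top")
s=s[:,:,::-1].copy();t=t[:,:,::-1].copy()
print(proj("scene",[[.4985,-.28,.07]]),proj("top",[[.4985,-.28,.07]]))
W=np.zeros((480,800,3),np.uint8);W[:480,:400]=crop(s,120,240,100,120,4);W[:480,400:]=crop(t,360,180,100,120,4)
cv2.imwrite("pics/c4.png",W)
E
```

```text
clock: 3.6
ee_pos: [0.4998, -0.2801, 0.1052]
orientation: [2.199, 0.05, -2.198]
ft_force: [0.2, -0.3, -1.4]
finger_gap: 1.002
clk 3.6 pos [ 0.4998 -0.2801  0.1052] toolx [ 0.  0. -1.] zyaw -177.4 j [-0.51  0.46 -0.01  1.1   0.   -2.13] gap 1.002 F [ 0.22 -0.34 -1.41] T [-0.008 -0.042  0.023]
tool shift to target [ 0.0622 -0.0001  0.0013]
tilt fix [-0.     -0.0003  0.0001]
[[168.57542478 311.95991298]] [[411.96090678 232.87956199]]
```

View pics/c4.png

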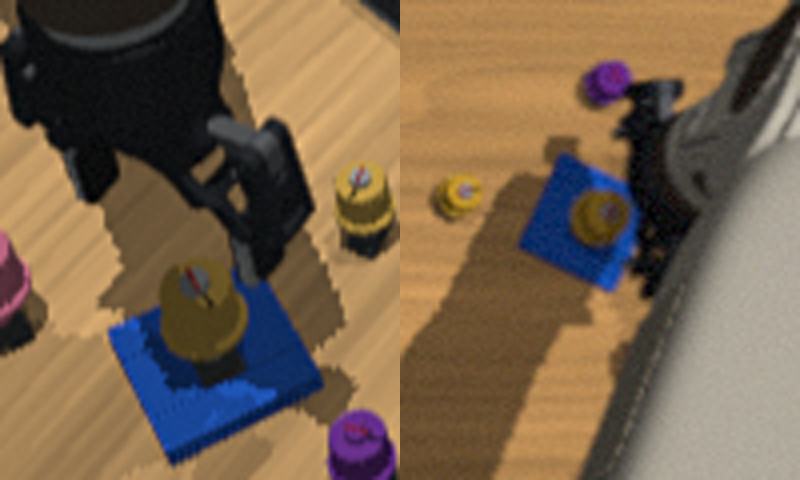

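```bash
python3 -m jog '[{"claw":1,"dx":0.02,"dy":0,"dz":0.001,"ax":0,"ay":0,"az":0},{"claw":1,"dx":0.02,"dy":0,"dz":0,"ax":0,"ay":0,"az":0},{"claw":1,"dx":0.015,"dy":0,"dz":0,"ax":0,"ay":0,"az":0},{"claw":1,"dx":0.005,"dy":0,"dz":0,"ax":0,"ay":0,"az":0},{"claw":1,"dx":0,"dy":0,"dz":0,"ax":0,"ay":0,"az":0}]' 50
python3 -c "
from go import *
go(.4985,-.28,.0435)"
```

```text
clock: 4.2
ee_pos: [0.5056, -0.2845, 0.0523]
orientation: [2.212, 0.038, -2.177]
ft_force: [-0.5, -0.1, -0.3]
finger_gap: 1.001
clk 4.2 pos [ 0.5056 -0.2845  0.0523] toolx [ 0.016 -0.009 -1.   ] zyaw -177.5 j [-0.51  0.52 -0.08  0.96  0.   -2.13] gap 1.001 F [-0.54 -0.11 -0.32] T [ 0.019  0.067 -0.004]
tool shift to target [ 0.0087 -0.0049  0.0071]
tilt fix [-0.     -0.0156 -0.0093]
```

```bash
python3 -m jog '[{"claw":1,"dx":0.003,"dy":-0.005,"dz":0.007,"ax":0,"ay":-0.015,"az":-0.009},{"claw":1,"dx":0.003,"dy":0,"dz":0,"ax":0,"ay":0,"az":0},{"claw":1,"dx":0.002,"dy":0,"dz":0,"ax":0,"ay":0,"az":0},{"claw":1,"dx":0,"dy":0,"dz":0,"ax":0,"ay":0,"az":0},{"claw":1,"dx":0,"dy":0,"dz":0,"ax":0,"ay":0,"az":0}]' 50
python3 -c "
from go import *
go(.4985,-.28,.0435)"
```

```text
clock: 4.7
ee_pos: [0.5001, -0.2807, 0.0473]
orientation: [2.203, 0.045, -2.193]
ft_force: [-0.1, -0.8, -0.3]
finger_gap: 1.002
clk 4.7 pos [ 0.5001 -0.2807  0.0473] toolx [ 0.005 -0.003 -1.   ] zyaw -177.5 j [-0.51  0.52 -0.09  0.96 -0.   -2.13] gap 1.002 F [-0.12 -0.8  -0.27] T [0.007 0.015 0.06 ]
tool shift to target [ 0.0038 -0.0008  0.0016]
tilt fix [-0.     -0.0044 -0.0028]
```

```bash
python3 -m jog '[{"claw":1,"dx":0.004,"dy":-0.001,"dz":0.002,"ax":0,"ay":-0.005,"az":-0.003},{"claw":0,"dx":0,"dy":0,"dz":0,"ax":0,"ay":0,"az":0},{"claw":-0.5,"dx":0,"dy":0,"dz":0,"ax":0,"ay":0,"az":0},{"claw":-0.5,"dx":0,"dy":0,"dz":0,"ax":0,"ay":0,"az":0},{"claw":-0.5,"dx":0,"dy":0,"dz":0,"ax":0,"ay":0,"az":0}]' 50
python3 -c "
from go import *
go(.4985,-.28,.0435)"
```

```text
clock: 5.2
ee_pos: [0.498, -0.2799, 0.0433]
orientation: [2.198, 0.048, -2.2]
ft_force: [-1.0, 0.6, 4.8]
finger_gap: 0.384
clk 5.2 pos [ 0.498  -0.2799  0.0433] toolx [-0.001  0.    -1.   ] zyaw -177.5 j [-0.51  0.53 -0.09  0.96 -0.   -2.13] gap 0.384 F [-0.97  0.59  4.77] T [ 0.14   0.208 -0.011]
tool shift to target [-0.0002  0.0001 -0.0005]
tilt fix [0.     0.0009 0.0001]
```

```bash
python3 -m jog '[{"claw":-1,"dx":0,"dy":0,"dz":0,"ax":0,"ay":0,"az":0},{"claw":-1,"dx":0,"dy":0,"dz":0,"ax":0,"ay":0,"az":0},{"claw":-1,"dx":0,"dy":0,"dz":0,"ax":0,"ay":0,"az":0},{"claw":-1,"dx":-0.005,"dy":0,"dz":0,"ax":0,"ay":0,"az":0},{"claw":-1,"dx":-0.005,"dy":0,"dz":0,"ax":0,"ay":0,"az":0}]' 50
python3 -c "
from go import *
go(.4985,-.28,.125)"
```

```text
clock: 5.7
ee_pos: [0.4968, -0.2792, 0.0525]
orientation: [2.196, 0.05, -2.204]
ft_force: [0.2, 0.1, -2.2]
finger_gap: 0.383
clk 5.7 pos [ 0.4968 -0.2792  0.0525] toolx [-0.004  0.002 -1.   ] zyaw -177.5 j [-0.51  0.51 -0.08  0.98 -0.   -2.13] gap 0.383 F [ 0.19  0.09 -2.21] T [ 0.007 -0.004 -0.034]
tool shift to target [-0.0725  0.0007 -0.0014]
tilt fix [0.     0.0036 0.0019]
```

```bash
python3 -m jog '[{"claw":-1,"dx":-0.035,"dy":0,"dz":0,"ax":0,"ay":0,"az":0},{"claw":-1,"dx":-0.035,"dy":0,"dz":0,"ax":0,"ay":0,"az":0},{"claw":-1,"dx":0,"dy":-0.03,"dz":-0.002,"ax":0,"ay":0,"az":0},{"claw":-1,"dx":0,"dy":-0.04,"dz":-0.002,"ax":0,"ay":0,"az":0},{"claw":-1,"dx":0,"dy":-0.04,"dz":-0.002,"ax":0,"ay":0,"az":0}]'
python3 -m jog '[{"claw":-1,"dx":0,"dy":-0.04,"dz":-0.002,"ax":0,"ay":0,"az":0},{"claw":-1,"dx":0,"dy":-0.04,"dz":-0.002,"ax":0,"ay":0,"az":0},{"claw":-1,"dx":0,"dy":-0.04,"dz":-0.002,"ax":0,"ay":0,"az":0},{"claw":-1,"dx":0,"dy":-0.03,"dz":-0.002,"ax":0,"ay":0,"az":0},{"claw":-1,"dx":0,"dy":-0.015,"dz":0,"ax":0,"ay":0,"az":0}]'
python3 -c "
from go import *
go(.5123,.022,.11)"
```

```text
clock: 6.2
ee_pos: [0.4989, -0.1713, 0.1262]
orientation: [2.202, 0.038, -2.207]
ft_force: [0.5, 1.1, -2.6]
finger_gap: 0.381
clock: 6.7
ee_pos: [0.5002, 0.0027, 0.1281]
orientation: [2.204, 0.042, -2.204]
ft_force: [-0.1, 0.1, -2.1]
finger_gap: 0.38
clk 6.7 pos [0.5002 0.0027 0.1281] toolx [-0.     0.002 -1.   ] zyaw -177.9 j [ 0.    0.31 -0.18  1.08  0.   -1.6 ] gap 0.38 F [-0.14  0.14 -2.12] T [-0.04  -0.001 -0.031]
tool shift to target [ 0.0181 -0.0188 -0.0127]
tilt fix [-0.      0.0001  0.0018]
```

```bash
python3 -m jog '[{"claw":-1,"dx":0.01,"dy":-0.018,"dz":-0.012,"ax":0,"ay":0,"az":0},{"claw":-1,"dx":0.01,"dy":0,"dz":0,"ax":-0.116,"ay":0,"az":0.002},{"claw":-1,"dx":0.008,"dy":0,"dz":0,"ax":-0.116,"ay":0,"az":0},{"claw":-1,"dx":0,"dy":0,"dz":0,"ax":0,"ay":0,"az":0},{"claw":-1,"dx":0,"dy":0,"dz":0,"ax":0,"ay":0,"az":0}]'
python3 - <<'E'
from go import *
go(.5123,.022,.1)
s,_=grab_frame("scene");t,_=grab_frame("top")
s=s[:,:,::-1].copy();t=t[:,:,::-1].copy()
cv2.imwrite("pics/s5.png",s);cv2.imwrite("pics/t5.png",t)
W=np.zeros((560,800,3),np.uint8);W[:560,:480]=crop(s,200,160,120,140,4);W[:480,480:800]=crop(t,270,165,80,120,4)
cv2.imwrite("pics/c5.png",W)
E
```

```text
clock: 7.2
ee_pos: [0.5115, 0.0261, 0.1009]
orientation: [2.072, 0.293, -2.07]
ft_force: [-0.1, 0.2, -2.6]
finger_gap: 0.38
clk 7.2 pos [0.5115 0.0261 0.1009] toolx [ 0.001  0.    -1.   ] zyaw -163.9 j [ 0.05  0.36 -0.19  1.02  0.   -1.8 ] gap 0.38 F [-0.13  0.18 -2.58] T [-0.   -0.03  0.03]
tool shift to target [0.0009 0.0042 0.0004]
tilt fix [ 0.    -0.001  0.   ]
```

View pics/c5.png

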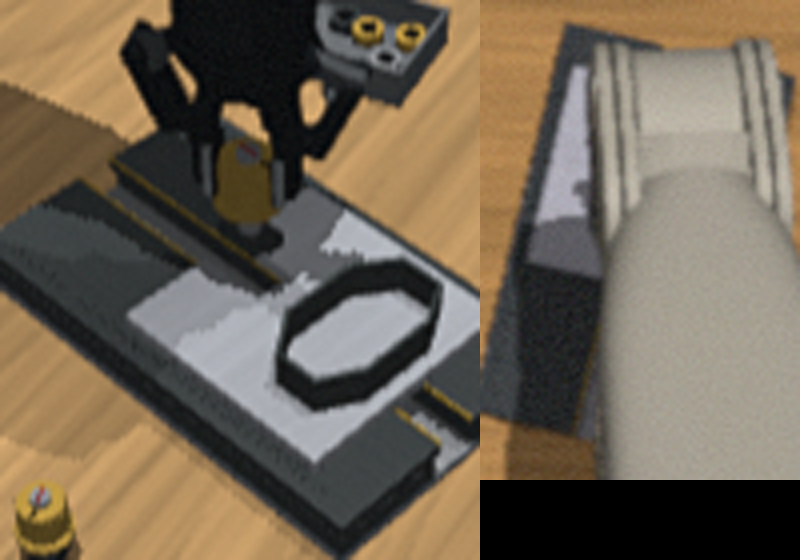

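```bash
python3 - <<'E'
from go import *
K=4
im=cv2.resize(cv2.imread("pics/s5.png"),None,fx=K,fy=K,interpolation=cv2.INTER_CUBIC);h=cv2.cvtColor(im,40)
m=np.zeros(h.shape[:2],bool);x,y,w,hh=254,190,16,16
sl=(slice(y*K,(y+hh)*K),slice(x*K,(x+w)*K))
rd=((h[...,0]<8)|(h[...,0]>170))&(h[...,1]>50);gr=(h[...,1]<90)&(h[...,2]>85)
for nm,q in(("red",rd),("grey",gr)):
    m[:]=0;m[sl]=q[sl];p=np.argwhere(m)[:,::-1]
    if len(p): c=(p.mean(0)+.5)/K-.5;print(nm,len(p),c,onz("scene",c,.1336))
# brass silhouette edges centre
s,M=go(.5123,.022,.1);print("proj tcp-based stud",proj("scene",[[s["ee_pos"][0],s["ee_pos"][1],.1336]]))
# yellow lines, both images
th=np.radians(-12.9);d=np.array([np.cos(th),np.sin(th)]);nrm=np.array([-d[1],d[0]])
def yel(n,f,mn):
    im=cv2.resize(cv2.imread(f),None,fx=K,fy=K,interpolation=cv2.INTER_CUBIC);h=cv2.cvtColor(im,40)
    m=(h[...,0]>17)&(h[...,0]<30)&(h[...,1]>mn)&(h[...,2]>60)
    p=(np.argwhere(m)[:,::-1]+.5)/K-.5
    P=onz(n,p,.034)[:,:2]-[.522,.0195];u=P@d;v=P@nrm
    for a,b in((-.14,-.09),(-.09,-.04),(.115,.145)):
        for lo,hi in((-.022,0),(0,.022)):
            k=(u>a)&(u<b)&(v>lo)&(v<hi);print(n,(a,b),k.sum(),(np.median(v[k])*1e3).round(2) if k.any() else None)
yel("top","pics/top0.png",90);yel("scene","pics/scene0.png",110)
E
```

```text
red 102 [261.70833333 197.03676471] [[0.51055368 0.02673022 0.1336    ]]
grey 62 [258.42741935 191.24193548] [[0.4938555  0.03899488 0.1336    ]]
clk 7.3 pos [0.5117 0.0259 0.1011] toolx [ 0.001  0.    -1.   ] zyaw -163.9 j [ 0.05  0.36 -0.19  1.02  0.   -1.8 ] gap 0.385 F [-0.24  0.18 -1.94] T [-0.025  0.008  0.003]
tool shift to target [0.0011 0.004  0.0005]
tilt fix [-0.     -0.0015 -0.0001]
proj tcp-based stud [[261.94943864 197.4235139 ]]
top (-0.14, -0.09) 137 -12.64
top (-0.14, -0.09) 121 14.09
top (-0.09, -0.04) 120 -12.6
top (-0.09, -0.04) 146 14.22
top (0.115, 0.145) 50 -12.12
top (0.115, 0.145) 34 14.24
scene (-0.14, -0.09) 184 -11.56
scene (-0.14, -0.09) 383 12.81
scene (-0.09, -0.04) 92 -12.01
scene (-0.09, -0.04) 361 12.8
scene (0.115, 0.145) 153 -11.4
scene (0.115, 0.145) 276 13.07
```

```bash
python3 - <<'E'
from go import *
import cv2
for f,(x,y),z,z0 in(("pics/scene0.png",(168.3,311),.076,0),("pics/s5.png",(261.8,197.3),.1336,0)):
    im=cv2.imread(f).astype(float);x0,y0=int(x)-6,int(y)-6
    c=im[y0:y0+13,x0:x0+13];r=c[...,2]-c[...,1]*.55-c[...,0]*.45  # redness
    # brass has R-G small,  B low: use R-G against grey
    r=c[...,2]-c[...,1];r=np.clip(r-35,0,None)
    yy,xx=np.mgrid[:13,:13]
    print(r.astype(int))
    w=r.ravel();p=np.c_[xx.ravel()+x0,yy.ravel()+y0][w>0];w=w[w>0]
    P=onz("scene",p,z)[:,:2];m=np.average(P,axis=0,weights=w);C=np.cov(P.T,aweights=w);e,v=np.linalg.eigh(C)
    print(f,"mean",m,"ang",np.degrees(np.arctan2(v[1,1],v[0,1])),np.sqrt(e)*1e3)
E
```

```text
[[ 4  3  3  0  1  0  0  0  1  0  0  0  0]
 [ 4  2  1  0 19 13  0  0  0  1  0  0  0]
 [ 0  0  0  0 34 44  0  0  0  0  1  0  0]
 [ 0  0  0  0  0 58  0  0  0  0  1  0  0]
 [ 0  0  0  0  0 32 49  0  0  0  0  1  0]
 [ 0  0  0  0  0  0 43  0  0  0  0  0  0]
 [ 0  0  0  0  0  0 17 49  0  0  0  0  0]
 [ 0  1  1  0  0  0  0 29  0  0  0  1  0]
 [ 0  0  2  0  0  0  0  0  0  0  0  0  0]
 [ 0  0  0  1  0  0  0  0  0  0  0  0  0]
 [ 0  0  0  0  0  0  0  1  1  0  0  0  0]
 [ 0  0  0  0  0  0  0  1  1  0  0  0  0]
 [ 0  0  0  0  0  0  0  0  0  0  0  0  0]]
pics/scene0.png mean [ 0.49541164 -0.27841945] ang 156.187588926536 [1.86928265 5.64155231]
[[0 0 0 0 0 1 9 8 7 7 0 0 0]
 [0 0 0 0 0 0 0 7 6 5 0 0 0]
 [0 0 0 0 0 0 0 0 0 8 7 3 0]
 [0 0 0 0 0 0 0 0 0 0 3 6 0]
 [0 0 0 0 0 0 0 0 0 0 0 0 0]
 [0 0 0 0 0 0 0 0 0 0 0 0 0]
 [0 0 0 0 0 0 0 0 0 0 0 0 0]
 [0 0 0 0 0 0 0 0 0 0 0 0 0]
 [0 0 0 0 0 0 0 0 0 0 0 0 0]
 [0 0 0 0 0 0 0 0 0 0 0 0 0]
 [0 0 0 0 0 0 0 0 0 0 0 0 0]
 [0 0 0 0 0 0 0 0 0 0 0 0 0]
 [0 0 0 0 0 0 0 0 0 0 0 0 0]]
pics/s5.png mean [0.50472743 0.04258968] ang 166.8608464249695 [1.70679451 4.94049244]
```

```bash
python3 -m jog '[{"claw":-1,"dx":0.004,"dy":0.0036,"dz":0.0005,"ax":0.015,"ay":-0.001,"az":0},{"claw":-1,"dx":0.004,"dy":0,"dz":0,"ax":0,"ay":0,"az":0},{"claw":-1,"dx":0.004,"dy":0,"dz":0,"ax":0,"ay":0,"az":0},{"claw":-1,"dx":0,"dy":0,"dz":0,"ax":0,"ay":0,"az":0},{"claw":-1,"dx":0,"dy":0,"dz":0,"ax":0,"ay":0,"az":0}]'
python3 - <<'E'
from go import *
go(.5123,.0224,.075)
E
```

```text
clock: 7.8
ee_pos: [0.5128, 0.021, 0.0891]
orientation: [2.085, 0.272, -2.08]
ft_force: [0.3, -0.1, -2.6]
finger_gap: 0.382
clk 7.8 pos [0.5128 0.021  0.0891] toolx [ 0.002  0.    -1.   ] zyaw -165.1 j [ 0.04  0.37 -0.2   0.99 -0.   -1.79] gap 0.382 F [ 0.27 -0.14 -2.62] T [-0.024  0.002 -0.008]
tool shift to target [ 0.0141 -0.0015  0.0002]
tilt fix [-0.     -0.0021 -0.0005]
```

```bash
python3 -m jog '[{"claw":-1,"dx":0.005,"dy":-0.0014,"dz":0,"ax":0,"ay":-0.002,"az":0},{"claw":-1,"dx":0.004,"dy":0,"dz":0,"ax":0,"ay":0,"az":0},{"claw":-1,"dx":0.003,"dy":0,"dz":0,"ax":0,"ay":0,"az":0},{"claw":-1,"dx":0.001,"dy":0,"dz":0,"ax":0,"ay":0,"az":0},{"claw":-1,"dx":0,"dy":0,"dz":0,"ax":0,"ay":0,"az":0}]'
python3 - <<'E'
from go import *
go(.5123,.0224,.075)
s,_=grab_frame("scene")
cv2.imwrite("pics/s6.png",s[:,:,::-1])
cv2.imwrite("pics/c6.png",crop(s[:,:,::-1].copy(),220,170,80,75,8))
E
```

```text
clock: 8.3
ee_pos: [0.5124, 0.0226, 0.0748]
orientation: [2.082, 0.272, -2.083]
ft_force: [0.0, -0.8, -2.0]
finger_gap: 0.383
clk 8.3 pos [0.5124 0.0226 0.0748] toolx [-0.    -0.001 -1.   ] zyaw -165.1 j [ 0.04  0.39 -0.22  0.96 -0.   -1.79] gap 0.383 F [ 0.03 -0.8  -1.97] T [-0.016 -0.009  0.021]
tool shift to target [-0.0002  0.0002  0.0001]
tilt fix [ 0.      0.0004 -0.0005]
```

View pics/c6.png

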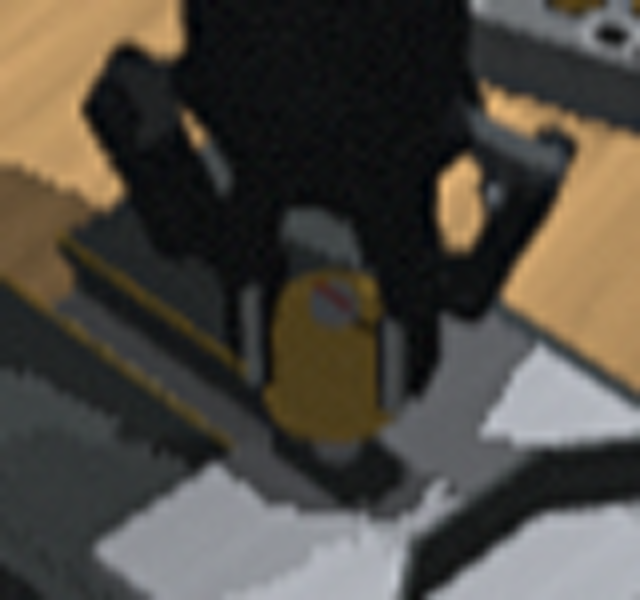

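The head sits in the notch (crop ~(345,470)), parallel to the slot, with no contact force. I'll keep lowering.

```bash
python3 -m jog '[{"claw":-1,"dx":0.002,"dy":0,"dz":0,"ax":0,"ay":0,"az":0},{"claw":-1,"dx":0.002,"dy":0,"dz":0,"ax":0,"ay":0,"az":0},{"claw":-1,"dx":0.002,"dy":0,"dz":0,"ax":0,"ay":0,"az":0},{"claw":-1,"dx":0.002,"dy":0,"dz":0,"ax":0,"ay":0,"az":0},{"claw":-1,"dx":0,"dy":0,"dz":0,"ax":0,"ay":0,"az":0}]'
python3 - <<'E'
from go import *
go(.5123,.0224,.056)
E
```

```text
clock: 8.85
ee_pos: [0.5127, 0.0226, 0.0665]
orientation: [2.083, 0.272, -2.082]
ft_force: [0.0, -0.1, -1.7]
finger_gap: 0.382
clk 8.85 pos [0.5127 0.0226 0.0665] toolx [ 0.001 -0.    -1.   ] zyaw -165.1 j [ 0.04  0.4  -0.23  0.94 -0.   -1.79] gap 0.382 F [ 0.03 -0.13 -1.67] T [-0.081  0.033 -0.005]
tool shift to target [0.0105 0.0001 0.0005]
tilt fix [ 0.     -0.0005 -0.0006]
```

Passed the lip freely.

```bash
python3 -m jog '[{"claw":-1,"dx":0.003,"dy":0,"dz":0,"ax":0,"ay":0,"az":0},{"claw":-1,"dx":0.003,"dy":0,"dz":0,"ax":0,"ay":0,"az":0},{"claw":-1,"dx":0.003,"dy":0,"dz":0,"ax":0,"ay":0,"az":0},{"claw":-1,"dx":0.002,"dy":0,"dz":0,"ax":0,"ay":0,"az":0},{"claw":-1,"dx":0,"dy":0,"dz":0,"ax":0,"ay":0,"az":0}]'
python3 - <<'E'
from go import *
go(.5125,.0224,.052)
E
```

```text
clock: 9.35
ee_pos: [0.5127, 0.0226, 0.0544]
orientation: [2.083, 0.272, -2.082]
ft_force: [0.2, 0.4, -2.1]
finger_gap: 0.378
clk 9.35 pos [0.5127 0.0226 0.0544] toolx [ 0. -0. -1.] zyaw -165.1 j [ 0.04  0.41 -0.24  0.91 -0.   -1.79] gap 0.378 F [ 0.18  0.43 -2.13] T [-0.056  0.022  0.018]
tool shift to target [0.0024 0.0001 0.0002]
tilt fix [ 0.     -0.0003 -0.0006]
```

```bash
python3 -m jog '[{"claw":-1,"dx":0.0015,"dy":0,"dz":0,"ax":0,"ay":0,"az":0},{"claw":-1,"dx":0.0015,"dy":0,"dz":0,"ax":0,"ay":0,"az":0},{"claw":-1,"dx":0.001,"dy":0,"dz":0,"ax":0,"ay":0,"az":0},{"claw":-1,"dx":0,"dy":0,"dz":0,"ax":0,"ay":0,"az":0},{"claw":-1,"dx":0,"dy":0,"dz":0,"ax":0,"ay":0,"az":0}]'
python3 -m jog '[{"claw":-1,"dx":0.0005,"dy":0,"dz":0,"ax":0,"ay":0,"az":0},{"claw":-1,"dx":0,"dy":0,"dz":0,"ax":0,"ay":0,"az":0},{"claw":-1,"dx":0,"dy":0,"dz":0,"ax":0,"ay":0,"az":0},{"claw":-1,"dx":0,"dy":0,"dz":0,"ax":0,"ay":0,"az":0},{"claw":-1,"dx":0,"dy":0,"dz":0,"ax":0,"ay":0,"az":0}]'
```

```text
clock: 9.85
ee_pos: [0.5128, 0.0226, 0.0502]
orientation: [2.083, 0.272, -2.082]
ft_force: [-0.0, -1.0, -2.6]
finger_gap: 0.386
clock: 10.35
ee_pos: [0.5131, 0.0226, 0.0499]
orientation: [2.084, 0.272, -2.081]
ft_force: [0.4, 1.0, -2.7]
finger_gap: 0.383
```

```bash
for i in 1; do python3 -m jog '[{"claw":-1,"dx":0.0007,"dy":0,"dz":0,"ax":0,"ay":0,"az":0},{"claw":-1,"dx":0.0003,"dy":0,"dz":0,"ax":0,"ay":0,"az":0},{"claw":-1,"dx":0,"dy":0,"dz":0,"ax":0,"ay":0,"az":0},{"claw":-1,"dx":0,"dy":0,"dz":0,"ax":0,"ay":0,"az":0},{"claw":-1,"dx":0,"dy":0,"dz":0,"ax":0,"ay":0,"az":0}]'; done
python3 -c "
from go import *
go(.5125,.0224,.0485)"
```

```text
clock: 10.85
ee_pos: [0.513, 0.0226, 0.0488]
orientation: [2.084, 0.272, -2.081]
ft_force: [1.4, -0.1, -2.7]
finger_gap: 0.387
clk 10.85 pos [0.513  0.0226 0.0488] toolx [ 0.001 -0.    -1.   ] zyaw -165.1 j [ 0.04  0.42 -0.25  0.9  -0.   -1.79] gap 0.387 F [ 1.38 -0.12 -2.73] T [ 0.037  0.028 -0.064]
tool shift to target [0.0003 0.     0.0006]
tilt fix [ 0.     -0.0011 -0.0008]
```

```bash
python3 -m jog '[{"claw":-1,"dx":0.0007,"dy":0,"dz":0,"ax":0,"ay":-0.001,"az":-0.001},{"claw":-1,"dx":0.0003,"dy":0,"dz":0,"ax":0,"ay":0,"az":0},{"claw":-1,"dx":0,"dy":0,"dz":0,"ax":0,"ay":0,"az":0},{"claw":-1,"dx":0,"dy":0,"dz":0,"ax":0,"ay":0,"az":0},{"claw":-1,"dx":0,"dy":0,"dz":0,"ax":0,"ay":0,"az":0}]'
python3 -c "
from go import *
go(.5125,.0224,.0485)"
```

```text
clock: 11.35
ee_pos: [0.5131, 0.0226, 0.0487]
orientation: [2.083, 0.273, -2.082]
ft_force: [-1.2, 0.3, -0.3]
finger_gap: 0.38
clk 11.35 pos [0.5131 0.0226 0.0487] toolx [ 0.001  0.    -1.   ] zyaw -165.1 j [ 0.04  0.42 -0.25  0.9   0.   -1.79] gap 0.38 F [-1.23  0.35 -0.34] T [-0.005  0.166  0.068]
tool shift to target [0.0002 0.0001 0.0007]
tilt fix [-0.     -0.0007  0.0002]
```

```bash
python3 -m jog '[{"claw":-1,"dx":-0.0007,"dy":0,"dz":0,"ax":0,"ay":-0.0005,"az":0},{"claw":-1,"dx":0,"dy":0,"dz":0,"ax":0.1,"ay":0,"az":0},{"claw":-1,"dx":0,"dy":0,"dz":0,"ax":0.1,"ay":0,"az":0},{"claw":-1,"dx":0,"dy":0,"dz":0,"ax":0.1,"ay":0,"az":0},{"claw":-1,"dx":0,"dy":0,"dz":0,"ax":0.1,"ay":0,"az":0}]' 60
python3 -c "
from go import *
go(.5127,.0224,.049)"
python3 -m jog '[{"claw":-1,"dx":0,"dy":0,"dz":0,"ax":0.1,"ay":0,"az":0},{"claw":-1,"dx":0,"dy":0,"dz":0,"ax":0.1,"ay":0,"az":0},{"claw":-1,"dx":0,"dy":0,"dz":0,"ax":0.1,"ay":0,"az":0},{"claw":-1,"dx":0,"dy":0,"dz":0,"ax":0.1,"ay":0,"az":0},{"claw":-1,"dx":0,"dy":0,"dz":0,"ax":0,"ay":0,"az":0}]'
python3 -c "
from go import *
go(.5127,.0224,.049)"
```

```text
clock: 11.85
ee_pos: [0.5136, 0.0227, 0.0488]
orientation: [-2.141, 0.166, 2.14]
ft_force: [-0.2, 0.3, -0.6]
finger_gap: 0.379
clk 11.85 pos [0.5136 0.0227 0.0488] toolx [ 0.  0. -1.] zyaw 171.1 j [ 0.04  0.42 -0.25  0.9   0.   -1.37] gap 0.379 F [-0.18  0.3  -0.56] T [0.038 0.008 0.048]
tool shift to target [-0.0002  0.0004  0.0008]
tilt fix [ 0.     -0.0002  0.0004]
clock: 12.35
ee_pos: [0.5133, 0.0224, 0.0488]
orientation: [-1.897, 0.558, 1.898]
ft_force: [0.6, -0.1, -1.2]
finger_gap: 0.379
clk 12.35 pos [0.5133 0.0224 0.0488] toolx [-0.001 -0.    -1.   ] zyaw 147.2 j [ 0.04  0.42 -0.25  0.9  -0.   -0.95] gap 0.379 F [ 0.59 -0.14 -1.2 ] T [-0.06  -0.032 -0.005]
tool shift to target [-0.0002  0.0004  0.0005]
tilt fix [-0.      0.0002 -0.0007]
```

```bash
python3 -m jog '[{"claw":-1,"dx":-0.0002,"dy":0.0003,"dz":0.0004,"ax":0.1,"ay":0,"az":0},{"claw":-1,"dx":0,"dy":0,"dz":0,"ax":0.1,"ay":0,"az":0},{"claw":-1,"dx":0,"dy":0,"dz":0,"ax":0.1,"ay":0,"az":0},{"claw":-1,"dx":0,"dy":0,"dz":0,"ax":0.1,"ay":0,"az":0},{"claw":-1,"dx":0,"dy":0,"dz":0,"ax":0.1,"ay":0,"az":0}]'
python3 -c "
from go import *
go(.5127,.0224,.049)"
python3 -m jog '[{"claw":-1,"dx":0,"dy":0,"dz":0,"ax":0.08,"ay":0,"az":0},{"claw":-1,"dx":0,"dy":0,"dz":0,"ax":0.08,"ay":0,"az":0},{"claw":-1,"dx":0,"dy":0,"dz":0,"ax":0.08,"ay":0,"az":0},{"claw":-1,"dx":0,"dy":0,"dz":0,"ax":0,"ay":0,"az":0},{"claw":-1,"dx":0,"dy":0,"dz":0,"ax":0,"ay":0,"az":0}]'
python3 - <<'E'
from go import *
go(.5127,.0224,.049)
T=[]
for i in range(10):
    grab_frame("scene"); s=state();T.append(np.r_[s["ft_force"],s["wrist_torque"]])
T=np.array(T);print(T.mean(0).round(3),T.std(0).round(3))
E
```

```text
clock: 12.85
ee_pos: [0.5134, 0.0226, 0.0488]
orientation: [-1.562, 0.935, 1.561]
ft_force: [-2.0, -0.3, 1.3]
finger_gap: 0.377
clk 12.85 pos [0.5134 0.0226 0.0488] toolx [ 0. -0. -1.] zyaw 118.2 j [ 0.04  0.42 -0.25  0.9  -0.   -0.45] gap 0.377 F [-1.96 -0.33  1.31] T [-0.091  0.425  0.021]
tool shift to target [-0.0002  0.0007  0.0002]
tilt fix [ 0.     -0.0002  0.0003]
clock: 13.35
ee_pos: [0.5132, 0.0224, 0.0488]
orientation: [-1.394, 1.079, 1.394]
ft_force: [-1.3, 0.0, -0.2]
finger_gap: 0.378
clk 13.35 pos [0.5132 0.0224 0.0488] toolx [-0.    -0.001 -1.   ] zyaw 104.5 j [ 0.04  0.42 -0.25  0.9  -0.   -0.21] gap 0.378 F [-1.33  0.05 -0.21] T [-0.002  0.139 -0.001]
tool shift to target [-0.0002  0.0005  0.0001]
tilt fix [ 0.     -0.0005 -0.0003]
[-0.707 -0.13  -0.638 -0.053  0.122  0.01 ] [0.57  0.516 0.56  0.022 0.035 0.035]
```

```bash
cat > tq.py <<'E'
from go import *
go(.5127,.0224,.0488)
T=[]
for i in range(8):
    grab_frame("scene"); s=state();T.append(np.r_[s["ft_force"],s["wrist_torque"]])
print("MEAN",np.mean(T,0).round(3))
E
python3 -m jog '[{"claw":-1,"dx":0,"dy":0,"dz":0,"ax":0.08,"ay":0,"az":0},{"claw":-1,"dx":0,"dy":0,"dz":0,"ax":0.08,"ay":0,"az":0},{"claw":-1,"dx":0,"dy":0,"dz":0,"ax":0.08,"ay":0,"az":0},{"claw":-1,"dx":0,"dy":0,"dz":0,"ax":0.08,"ay":0,"az":0},{"claw":-1,"dx":0,"dy":0,"dz":0,"ax":0.08,"ay":0,"az":0}]'
python3 tq.py
python3 -m jog '[{"claw":-1,"dx":0,"dy":0,"dz":0,"ax":0.08,"ay":0,"az":0},{"claw":-1,"dx":0,"dy":0,"dz":0,"ax":0.08,"ay":0,"az":0},{"claw":-1,"dx":0,"dy":0,"dz":0,"ax":0.08,"ay":0,"az":0},{"claw":-1,"dx":0,"dy":0,"dz":0,"ax":0.08,"ay":0,"az":0},{"claw":-1,"dx":0,"dy":0,"dz":0,"ax":0.0,"ay":0,"az":0}]'
python3 tq.py
```

```text
clock: 14.35
ee_pos: [0.5133, 0.0229, 0.0488]
orientation: [-1.089, 1.281, 1.089]
ft_force: [-0.8, 0.2, -0.9]
finger_gap: 0.381
clk 14.35 pos [0.5133 0.0229 0.0488] toolx [-0.  0. -1.] zyaw 80.7 j [ 0.04  0.42 -0.25  0.9   0.    0.21] gap 0.381 F [-0.8   0.17 -0.88] T [-0.073  0.113  0.118]
tool shift to target [-0.      0.0005 -0.0006]
tilt fix [-0.      0.0001 -0.0002]
MEAN [-0.554  0.383 -0.655  0.006  0.13  -0.003]
clock: 15.25
ee_pos: [0.5136, 0.0232, 0.0488]
orientation: [-0.844, 1.4, 0.844]
ft_force: [-0.8, 0.5, -0.4]
finger_gap: 0.376
clk 15.25 pos [0.5136 0.0232 0.0488] toolx [ 0.     0.001 -1.   ] zyaw 62.2 j [ 0.04  0.42 -0.25  0.9   0.    0.53] gap 0.376 F [-0.82  0.5  -0.44] T [-0.049  0.149 -0.032]
tool shift to target [-0.      0.0004 -0.0011]
tilt fix [0.     0.0007 0.0001]
MEAN [-0.71   0.45  -0.261  0.012  0.197 -0.003]
```

```bash
python3 - <<'E'
from go import *
s,_=grab_frame("scene");s=s[:,:,::-1].copy()
cv2.imwrite("pics/s7.png",s)
P=np.array([.513,.0229,.083])
for a in(-103,-146):
    d=np.array([np.cos(np.radians(a)),np.sin(np.radians(a)),0])*.007
    print(a,((proj("scene",[P-d,P,P+d])-[240,195])*20).round(0).tolist())
cv2.imwrite("pics/c7.png",crop(s,240,195,38,30,20))
E
```

```text
-103 [[486.0, 368.0], [442.0, 398.0], [398.0, 429.0]]
-146 [[504.0, 397.0], [442.0, 398.0], [380.0, 400.0]]
```

View pics/c7.png

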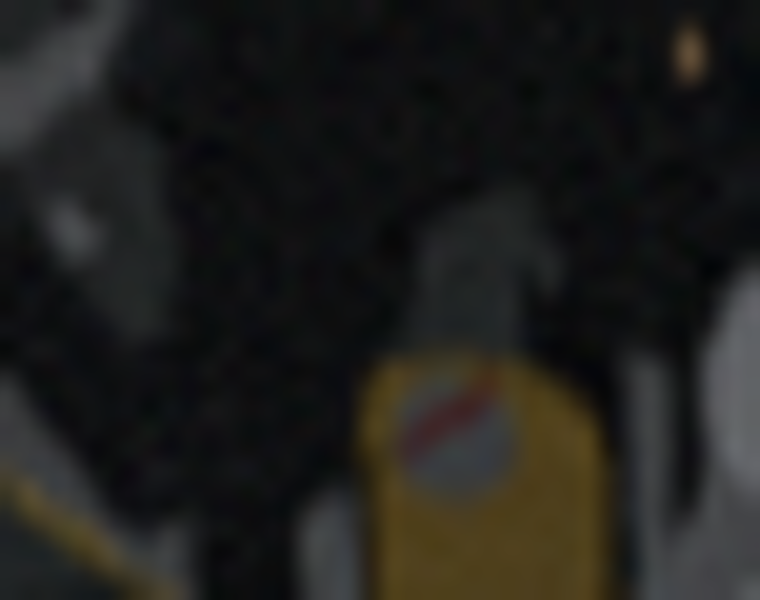

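The red line in the crop, (400,455) to (500,380), matches the −103° prediction. So the head is square across the slot and the nut is now running down the thread.

```bash
sed -i 's/range(8)/range(5)/' tq.py
python3 -m jog '[{"claw":-1,"dx":0,"dy":0.0004,"dz":-0.0011,"ax":0.08,"ay":0,"az":0},{"claw":-1,"dx":0,"dy":0,"dz":0,"ax":0.08,"ay":0,"az":0},{"claw":-1,"dx":0,"dy":0,"dz":0,"ax":0.08,"ay":0,"az":0},{"claw":-1,"dx":0,"dy":0,"dz":0,"ax":0.08,"ay":0,"az":0},{"claw":-1,"dx":0,"dy":0,"dz":0,"ax":0.08,"ay":0,"az":0}]'
python3 tq.py
python3 -m jog '[{"claw":-1,"dx":0,"dy":0,"dz":0,"ax":0.05,"ay":0,"az":0},{"claw":-1,"dx":0,"dy":0,"dz":0,"ax":0.05,"ay":0,"az":0},{"claw":-1,"dx":0,"dy":0,"dz":0,"ax":0.05,"ay":0,"az":0},{"claw":-1,"dx":0,"dy":0,"dz":0,"ax":0.05,"ay":0,"az":0},{"claw":-1,"dx":0,"dy":0,"dz":0,"ax":0.05,"ay":0,"az":0}]'
python3 tq.py
```

```text
clock: 16.2
ee_pos: [0.5144, 0.0234, 0.0488]
orientation: [-0.526, 1.502, 0.527]
ft_force: [-0.7, 0.4, -1.0]
finger_gap: 0.378
clk 16.2 pos [0.5144 0.0234 0.0488] toolx [ 0.004  0.003 -1.   ] zyaw 38.6 j [ 0.04  0.42 -0.25  0.9   0.    0.94] gap 0.378 F [-0.72  0.4  -0.97] T [0.039 0.164 0.174]
tool shift to target [ 0.      0.0003 -0.0019]
tilt fix [-0.      0.0043  0.0002]
MEAN [-0.589  0.53  -0.454  0.11   0.185  0.009]
clock: 16.95
ee_pos: [0.5149, 0.0234, 0.0489]
orientation: [-0.332, 1.54, 0.335]
ft_force: [0.1, 0.4, -0.3]
finger_gap: 0.374
clk 16.95 pos [0.5149 0.0234 0.0489] toolx [ 0.005  0.003 -1.   ] zyaw 24.4 j [ 0.04  0.42 -0.25  0.9   0.    1.19] gap 0.374 F [ 0.11  0.37 -0.31] T [0.048 0.138 0.087]
tool shift to target [ 0.0001 -0.     -0.0025]
tilt fix [-0.      0.0053 -0.0006]
MEAN [-0.748  0.651 -0.623  0.091  0.152  0.011]
```

```bash
python3 -m jog '[{"claw":-1,"dx":0,"dy":0,"dz":-0.0012,"ax":0.04,"ay":0.005,"az":0},{"claw":-1,"dx":0,"dy":0,"dz":-0.001,"ax":0.04,"ay":0,"az":0},{"claw":-1,"dx":0,"dy":0,"dz":0,"ax":0.04,"ay":0,"az":0},{"claw":-1,"dx":0,"dy":0,"dz":0,"ax":0.04,"ay":0,"az":0},{"claw":-1,"dx":0,"dy":0,"dz":0,"ax":0.04,"ay":0,"az":0}]'
python3 tq.py
python3 -m jog '[{"claw":-1,"dx":0,"dy":0,"dz":0,"ax":0.04,"ay":0,"az":0},{"claw":-1,"dx":0,"dy":0,"dz":0,"ax":0.04,"ay":0,"az":0},{"claw":-1,"dx":0,"dy":0,"dz":0,"ax":0.04,"ay":0,"az":0},{"claw":-1,"dx":0,"dy":0,"dz":0,"ax":0.04,"ay":0,"az":0},{"claw":-1,"dx":0,"dy":0,"dz":0,"ax":0.04,"ay":0,"az":0}]'
python3 tq.py
```

```text
clock: 17.7
ee_pos: [0.5153, 0.0235, 0.0489]
orientation: [-0.176, 1.559, 0.18]
ft_force: [-0.8, -0.7, -0.4]
finger_gap: 0.377
clk 17.7 pos [0.5153 0.0235 0.0489] toolx [ 0.004  0.003 -1.   ] zyaw 13.0 j [ 0.04  0.42 -0.25  0.9   0.    1.39] gap 0.377 F [-0.79 -0.73 -0.38] T [0.061 0.107 0.17 ]
tool shift to target [ 0.0001 -0.0004 -0.0028]
tilt fix [-0.      0.0049 -0.0017]
MEAN [-0.444  1.225 -0.702  0.135  0.126  0.058]
clock: 18.45
ee_pos: [0.5158, 0.0235, 0.0488]
orientation: [-0.018, 1.565, 0.023]
ft_force: [-0.1, -0.9, -1.0]
finger_gap: 0.379
clk 18.45 pos [0.5158 0.0235 0.0488] toolx [ 0.005  0.003 -1.   ] zyaw 1.5 j [ 0.04  0.42 -0.25  0.9   0.    1.59] gap 0.379 F [-0.08 -0.9  -1.02] T [0.078 0.09  0.117]
tool shift to target [ 0.     -0.001  -0.0031]
tilt fix [-0.      0.0053 -0.0026]
MEAN [-0.134  1.167 -1.339  0.122  0.087  0.044]
```

```bash
python3 -m jog '[{"claw":-1,"dx":0,"dy":0,"dz":0,"ax":0.04,"ay":0,"az":0},{"claw":-1,"dx":0,"dy":0,"dz":0,"ax":0.04,"ay":0,"az":0},{"claw":-1,"dx":0,"dy":0,"dz":0,"ax":0.04,"ay":0,"az":0},{"claw":-1,"dx":0,"dy":0,"dz":0,"ax":0.04,"ay":0,"az":0},{"claw":-1,"dx":0,"dy":0,"dz":0,"ax":0.04,"ay":0,"az":0}]'
python3 tq.py
```

```text
clock: 19.2
ee_pos: [0.516, 0.0236, 0.0488]
orientation: [0.14, 1.561, -0.134]
ft_force: [0.4, 0.7, -1.0]
finger_gap: 0.378
clk 19.2 pos [0.516  0.0236 0.0488] toolx [ 0.006  0.003 -1.   ] zyaw -10.0 j [ 0.04  0.42 -0.25  0.89  0.    1.79] gap 0.378 F [ 0.45  0.65 -1.01] T [0.047 0.056 0.127]
tool shift to target [-0.     -0.0017 -0.003 ]
tilt fix [-0.      0.0051 -0.0038]
MEAN [ 0.153  1.023 -0.856  0.135  0.103 -0.049]
```

```bash
python3 -m jog '[{"claw":-1,"dx":0,"dy":0,"dz":0,"ax":0.04,"ay":0,"az":0},{"claw":-1,"dx":0,"dy":0,"dz":0,"ax":0.04,"ay":0,"az":0},{"claw":-1,"dx":0,"dy":0,"dz":0,"ax":0.04,"ay":0,"az":0},{"claw":-1,"dx":0,"dy":0,"dz":0,"ax":0.04,"ay":0,"az":0},{"claw":-1,"dx":0,"dy":0,"dz":0,"ax":0.04,"ay":0,"az":0}]'
python3 tq.py
```

```text
clock: 19.95
ee_pos: [0.5163, 0.0235, 0.0488]
orientation: [0.296, 1.545, -0.29]
ft_force: [-0.3, 0.5, -1.4]
finger_gap: 0.381
clk 19.95 pos [0.5163 0.0235 0.0488] toolx [ 0.006  0.003 -1.   ] zyaw -21.4 j [ 0.04  0.42 -0.25  0.89  0.    1.99] gap 0.381 F [-0.3   0.46 -1.39] T [0.118 0.079 0.296]
tool shift to target [-0.     -0.0023 -0.0029]
tilt fix [-0.      0.0048 -0.0046]
MEAN [ 0.166  0.972 -0.936  0.136  0.092  0.051]
```

```bash
cat >> tq.py <<'E'
print("Tz",np.array(T)[:,5].round(3))
E
python3 -m jog '[{"claw":-1,"dx":0,"dy":0,"dz":0,"ax":0.03,"ay":0,"az":0},{"claw":-1,"dx":0,"dy":0,"dz":0,"ax":0.03,"ay":0,"az":0},{"claw":-1,"dx":0,"dy":0,"dz":0,"ax":0.03,"ay":0,"az":0},{"claw":-1,"dx":0,"dy":0,"dz":0,"ax":0.03,"ay":0,"az":0},{"claw":-1,"dx":0,"dy":0,"dz":0,"ax":0.03,"ay":0,"az":0}]'
python3 tq.py
```

```text
clock: 20.7
ee_pos: [0.5164, 0.0235, 0.0487]
orientation: [0.417, 1.525, -0.411]
ft_force: [-0.1, 1.1, -2.3]
finger_gap: 0.381
clk 20.7 pos [0.5164 0.0235 0.0487] toolx [ 0.006  0.002 -1.   ] zyaw -30.3 j [ 0.04  0.42 -0.25  0.89  0.    2.14] gap 0.381 F [-0.08  1.15 -2.28] T [0.086 0.073 0.38 ]
tool shift to target [-0.0001 -0.0028 -0.0027]
tilt fix [ 0.      0.0045 -0.0051]
MEAN [ 0.148  0.19  -1.158  0.096  0.063  0.123]
Tz [0.162 0.134 0.101 0.13  0.089]
```

```bash
python3 -m jog '[{"claw":-1,"dx":0,"dy":0,"dz":0,"ax":0.01,"ay":0,"az":0},{"claw":-1,"dx":0,"dy":0,"dz":0,"ax":0.01,"ay":0,"az":0},{"claw":-1,"dx":0,"dy":0,"dz":0,"ax":0.01,"ay":0,"az":0},{"claw":-1,"dx":0,"dy":0,"dz":0,"ax":0.01,"ay":0,"az":0},{"claw":-1,"dx":0,"dy":0,"dz":0,"ax":0.01,"ay":0,"az":0}]'
sed -i 's/range(5)/range(10)/' tq.py; python3 tq.py
```

```text
clock: 21.45
ee_pos: [0.5165, 0.0234, 0.0488]
orientation: [0.457, 1.517, -0.451]
ft_force: [0.5, 0.0, -1.0]
finger_gap: 0.38
clk 21.45 pos [0.5165 0.0234 0.0488] toolx [ 0.007  0.002 -1.   ] zyaw -33.2 j [ 0.04  0.42 -0.25  0.89  0.    2.19] gap 0.38 F [ 0.54  0.05 -1.04] T [0.046 0.067 0.332]
tool shift to target [-0.0001 -0.0029 -0.0026]
tilt fix [ 0.      0.0044 -0.0053]
MEAN [ 0.527  0.476 -1.535  0.087  0.05   0.215]
Tz [0.322 0.224 0.185 0.173 0.193 0.199 0.25  0.156 0.242 0.207]
```

Slow-turn torque is 0.33 N m, about 22 N of clamping. I'll release and rise.

```bash
python3 -m jog '[{"claw":0.15,"dx":0,"dy":0,"dz":0,"ax":0,"ay":0,"az":0},{"claw":0.15,"dx":0,"dy":0,"dz":0,"ax":0,"ay":0,"az":0},{"claw":0.15,"dx":0,"dy":0,"dz":0,"ax":0,"ay":0,"az":0},{"claw":0.15,"dx":0,"dy":0,"dz":0,"ax":0,"ay":0,"az":0},{"claw":0.15,"dx":0,"dy":0,"dz":0,"ax":0,"ay":0,"az":0}]'
python3 -c "
from go import *
go(.5149,.022,.1)"
```

```text
clock: 22.45
ee_pos: [0.517, 0.0229, 0.0495]
orientation: [0.458, 1.515, -0.452]
ft_force: [-0.3, -0.2, 0.6]
finger_gap: 0.575
clk 22.45 pos [0.517  0.0229 0.0495] toolx [ 0.008  0.001 -1.   ] zyaw -33.3 j [ 0.04  0.42 -0.25  0.89  0.    2.2 ] gap 0.575 F [-0.25 -0.22  0.63] T [ 0.033 -0.05  -0.041]
tool shift to target [-0.0505 -0.0016 -0.001 ]
tilt fix [-0.      0.006  -0.0054]
```

```bash
python3 -m jog '[{"claw":0.15,"dx":-0.01,"dy":0,"dz":0,"ax":0,"ay":0,"az":0},{"claw":0.15,"dx":-0.015,"dy":0,"dz":0,"ax":0,"ay":0,"az":0},{"claw":0.15,"dx":-0.02,"dy":0,"dz":0,"ax":0,"ay":0,"az":0},{"claw":0.15,"dx":-0.03,"dy":0,"dz":0,"ax":0,"ay":0,"az":0},{"claw":0.15,"dx":-0.03,"dy":0,"dz":0,"ax":0,"ay":0,"az":0}]'
python3 -m jog '[{"claw":0.15,"dx":-0.04,"dy":0,"dz":0,"ax":0,"ay":0,"az":0},{"claw":0.15,"dx":-0.04,"dy":0,"dz":0,"ax":0,"ay":0,"az":0},{"claw":0.15,"dx":0,"dy":-0.045,"dz":0,"ax":0,"ay":0,"az":0},{"claw":0.15,"dx":0,"dy":-0.045,"dz":0,"ax":0,"ay":0,"az":0},{"claw":0.15,"dx":0,"dy":-0.045,"dz":0,"ax":0,"ay":0,"az":0}]'
python3 -m jog '[{"claw":0.15,"dx":0,"dy":-0.045,"dz":0,"ax":0,"ay":0,"az":0},{"claw":0.15,"dx":0,"dy":-0.045,"dz":0,"ax":0,"ay":0,"az":0},{"claw":0.15,"dx":0,"dy":-0.04,"dz":0,"ax":0,"ay":0,"az":0},{"claw":0.15,"dx":0,"dy":0,"dz":0,"ax":0,"ay":0,"az":0},{"claw":0.15,"dx":0,"dy":0,"dz":0,"ax":0,"ay":0,"az":0}]'
python3 - <<'E'
from go import *
go(.5149,.022,.2)
s,_=grab_frame("scene");t,_=grab_frame("top");s=s[:,:,::-1].copy();t=t[:,:,::-1].copy()
cv2.imwrite("pics/s8.png",s);cv2.imwrite("pics/t8.png",t)
W=np.zeros((480,800,3),np.uint8);W[:,:480]=crop(s,195,180,160,160,3);W[:480,480:]=crop(t,265,165,80,120,4);cv2.imwrite("pics/c8.png",W)
E
```

```text
clock: 22.95
ee_pos: [0.5125, 0.0225, 0.1559]
orientation: [0.456, 1.524, -0.456]
ft_force: [1.2, -0.1, -0.9]
finger_gap: 0.578
clock: 23.45
ee_pos: [0.4435, -0.0898, 0.249]
orientation: [0.45, 1.507, -0.443]
ft_force: [0.8, -0.5, -0.9]
finger_gap: 0.574
clock: 23.95
ee_pos: [0.3673, -0.2066, 0.2532]
orientation: [0.453, 1.498, -0.45]
ft_force: [0.4, -0.0, -0.5]
finger_gap: 0.575
clk 23.95 pos [ 0.3673 -0.2066  0.2532] toolx [ 0.025 -0.005 -1.   ] zyaw -33.2 j [-0.52  0.06 -0.16  1.33  0.01  1.63] gap 0.575 F [ 0.42 -0.03 -0.52] T [-0.005  0.075  0.018]
tool shift to target [ 0.0556  0.2716 -0.0027]
tilt fix [ 0.      0.0236 -0.0089]
```

View pics/c8.png

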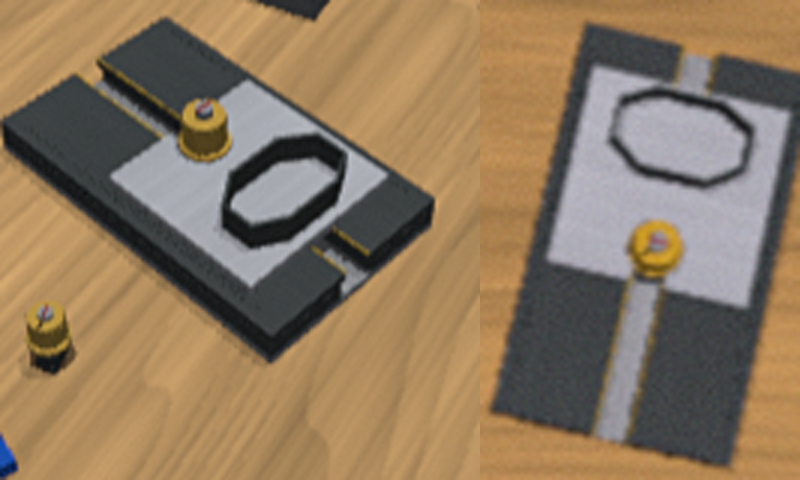

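The bolt stands in the notch (scene crop (205,130), top crop (656,245)), flange on the plate, red line across the slot. Next I'll check plate shift and bolt position numerically.

```bash
python3 - <<'E'
from go import *
K=4
def dn(c): return (c+.5)/K-.5
for f in("top0","t8"):
    t=cv2.resize(cv2.imread(f"pics/{f}.png"),None,fx=K,fy=K,interpolation=cv2.INTER_CUBIC);h=cv2.cvtColor(t,40)
    w=np.zeros(h.shape[:2],np.uint8);sl=(slice(165*K,285*K),slice(262*K,362*K))
    w[sl]=((h[...,1]<45)&(h[...,2]>135))[sl]
    w=cv2.morphologyEx(w,cv2.MORPH_OPEN,np.ones((31,31)))
    print(f,"plate",rect(onz("top",dn(np.concatenate([c[:,0] for c in cv2.findContours(w,0,1)[0] if cv2.contourArea(c)>500])),.044)))
    print(" others changed px:",end="")
a,b=[cv2.imread(f"pics/{n}.png").astype(int) for n in("top0","t8")]
# stud
for n,f,(x,y),R_ in(("top","t8",(309,225),7),("scene","s8",(263,215),8)):
    im=cv2.resize(cv2.imread(f"pics/{f}.png"),None,fx=K,fy=K,interpolation=cv2.INTER_CUBIC);h=cv2.cvtColor(im,40)
    br=(abs(h[...,0].astype(int)-23)<7)&(h[...,1]>130)&(h[...,2]>60)
    m=np.zeros(br.shape,np.uint8);sl=(slice((y-18)*K,(y+22)*K),slice((x-18)*K,(x+18)*K));m[sl]=br[sl]
    m=cv2.morphologyEx(m,cv2.MORPH_OPEN,np.ones((9,9)));(cx,cy),r=cv2.minEnclosingCircle(big(m).astype(np.float32))
    rd=((h[...,0]<8)|(h[...,0]>168))&(h[...,1]>55);q=np.zeros_like(m);sl=(slice((y-9)*K,(y+9)*K),slice((x-9)*K,(x+9)*K));q[sl]=rd[sl]
    p=dn(np.argwhere(q)[:,::-1].astype(float))
    P=onz(n,p,.083)[:,:2];e,v=np.linalg.eigh(np.cov(P.T))
    print(n,"blob",dn(np.array([cx,cy])),onz(n,dn(np.array([cx,cy])),.06),"red",len(p),P.mean(0),"ang",np.degrees(np.arctan2(v[1,1],v[0,1])))
E
```

```text
top0 plate ((557.6611328125, 12.257080078125), (150.42984008789062, 137.2080535888672), 77.07717895507812)
 others changed px:t8 plate ((557.6856079101562, 12.28564453125), (150.99351501464844, 137.43304443359375), 77.22817993164062)
 others changed px:top blob [308.11538696 226.98397827] [[0.51384351 0.0228141  0.06      ]] red 75 [0.51676171 0.02116891] ang 77.68768387269041
scene blob [262.5   223.125] [[0.51530448 0.0202239  0.06      ]] red 121 [0.51359218 0.02179121] ang 85.0621185478712
```

```bash
python3 -c "
from rig import *
print(hand_in(), state()['clock'])"
```

```text
the job is handed in; nothing more can be done
the job is handed in; nothing more can be done
```

I handed the job in at about 24 s of robot time. The large brass T-bolt is in the die plate's notch, its head square across the slot, and the nut is tightened and released.

**What I did:** I took the bolt from the blue rest, lowered it through the notch without touching the lips, and turned it clockwise until the head jammed. I then ran the nut about 1.9 rad to snug and roughly 0.4 rad further, let go and moved the arm clear.

**What the last checks showed:**
- **Plate:** it moved less than 0.1 mm and turned 0.15°, which is measuring noise.
- **Head:** the red line reads 77.7° from the top camera and 85° from the scene camera, against 77.1° for exactly square. The scene figure comes from only a few pixels and disagrees by 8°.
- **Bolt position:** it is on the slot's middle line within about 2 mm, but roughly 2 mm farther along the slot than the notch point. The two cameras differ by 2 to 3 mm.
- **Clamping:** I estimate about 22 N, from 0.33 N m while turning slowly. Held still, the torque read only about 0.2 N m, so the estimate is uncertain by several newtons.
- **Other items:** I did not measure the bystanders one by one. The arm never approached them while low, and no contact forces showed.

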